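Park the hand stamps on their ink pads

ROBOT

A 7-joint arm with a two-finger parallel gripper is mounted at the origin on the work surface. World frame = base frame: x ahead of the robot, y to its left, z up, the work surface at z = 0. Lengths are in mm, angles in rad, forces in N, time in s.
With the tool pointing down it reaches from about 350 to 900 mm from the base axis. Payload 8.1 kg.
Tool frame: the origin (TCP) lies midway between the tips of the shut fingers; the grasp point (between the pads) lies 19 mm behind it; z points along the fingers, y is the line along which they close (so a half turn about z gives the same grasp; the last joint's range is limited). The gripper opens to 92 mm and grips with 3 to 60 N. Pads are 19 mm wide; open, the fingers measure 130 mm over their backs; the gripper's body (75 mm by 190 mm) begins 47 mm behind the grasp point.
Start: joints at [1.13, 0.434, 0.025, 1.573, -0.012, 1.134, -0.075], TCP at [207.11, -589.701, 226.742] pointing down, gripper open.
Joint ranges: [-2.62, 2.62], [-0.44, 2.09], [-1.27, 1.32], [0.08, 2.57], [-1.32, 4.46], [0.12, 2], [-2.74, 2.74]. Speed limits (rad/s): [2.22, 2.22, 3.01, 3.01, 3.14, 3.14, 3.14].

INTERFACE

Orientations are given as a rotation vector (axis times angle).
In Python, from rig import r gives the robot as it stands. The module is installed in compiled form; this text tells all that it offers.
- The arm moves only by the tool move_arm, never from a script. Its argument "targets" is a list of rows, each an object of numbers: "tx", "ty", "tz": the shift along the world's x, y, z in cm; "wx", "wy", "wz": the turn, a rotation vector about the world's x, y, z in degrees; "claw": the gripper command: -1 is fully open, 1 is shut, values between are in proportion. In form: [{"tx": .., "ty": .., "tz": .., "wx": .., "wy": .., "wz": .., "claw": ..}, ...]. A call has 1 to 10 rows; each row shifts and turns the commanded pose from where the row before left it; what a row does not reach is not made up. A row lasts 1/10 s, in which the tool goes at most 50 mm and 8.59 degrees, less where a joint would pass 70% of its speed; a pose out of reach is approached as far as the arm can. A call with a gripper value outside its range is refused whole. The fingers move at their own pace and stop on an object; "squeeze" is the grip in N (left out, the last holds). Time passes only in rows, so rows that do not move let the fingers close. It gives the time, the measured TCP pose, the force, the opening and the grip force at its end, in the units of the state.
- r.state(): the state, without advancing time (a new reading comes with each control period).
- r.camera(name): name is "scene" or "side" or "wrist"; returns a dict with "image" (384x512x3 uint8, red, green, blue), "intrinsics" (3x3 intrinsics, pixels), "origin" and "orientation" of the camera in the world. Camera axes: x right, y up, looking along -z (the intrinsics and any distortion apply to the point x, -y, -z); pixel columns grow to the right and rows downward; lengths in mm; the calibration is good to about 2 mm. The wrist camera is an equidistant fisheye: a pixel r from the principal point sees the ray r / f radians off the axis. A picture is of the moment at which its call begins. There is no depth.
- r.hand_in(): hands the job in; it is judged then, once.
The state is a dict: "clock": time; "qpos": joint angles; "joint_vel": joint speeds; "tau": joint torques, N m; "tool_pos": TCP position; "orientation": TCP orientation; "force": force on the tool from outside, world axes, zero at the start; "torque": the same for the moment, N m; "grip_width": opening from 0.0 (shut) to 1.0 (fully open); "grasp_force": force on a finger pad.
Only numpy, scipy, OpenCV 4.12 (cv2) and the standard library are available. Lean on these libraries where they do the work, as an engineer would, in place of code of your own. Each camera call takes 0.05 s, during which the arm holds its last target. There are 200 camera calls.

TASK

Tidy the desk: set each of the four wooden hand stamps upright on the ink pad made for its foot (large round, small round, square, oblong), standing flat on the felt inside the tin's rim, with the square and the oblong one turned in line with their tins. Leave the ink pads where they are, do not knock any stamp over, and do not disturb the espresso cup or the ink bottle standing among them.

Things in the scene. Friction and masses are not known exactly. Their poses are not given: they have to be found in the camera images.
- stamp_big_mid (a point): Loose hand stamp (63-126 g) with a large round foot, 56 mm in diameter: light wood, 20 mm thick with its rubber face. A round upright handle of darker wood, 25 mm in diameter, stands on its middle, up to 92 mm above the underside; grip it from any side, 40 to 80 mm above the underside. Stands on the desk at the start. The point is its centre, on the handle's axis, 46 mm above the underside; z is up.
- stamp_small_mid (a point): Loose hand stamp (63-126 g) with a small round foot, 36 mm in diameter: light wood, 20 mm thick with its rubber face. A round upright handle of darker wood, 25 mm in diameter, stands on its middle, up to 92 mm above the underside; grip it from any side, 40 to 80 mm above the underside. Stands on the desk at the start. The point is its centre, on the handle's axis, 46 mm above the underside; z is up.
- stamp_square_mid (a point): Loose hand stamp (63-126 g) with a square foot, 46 x 46 mm, sides along its x and y axes: light wood, 20 mm thick with its rubber face. A round upright handle of darker wood, 25 mm in diameter, stands on its middle, up to 92 mm above the underside; grip it from any side, 40 to 80 mm above the underside. Stands on the desk at the start. The point is its centre, on the handle's axis, 46 mm above the underside; z is up.
- stamp_oblong_mid (a point): Loose hand stamp (63-126 g) with an oblong foot, 32 mm along its x axis and 66 mm along its y axis: light wood, 20 mm thick with its rubber face. A round upright handle of darker wood, 25 mm in diameter, stands on its middle, up to 92 mm above the underside; grip it from any side, 40 to 80 mm above the underside. Stands on the desk at the start. The point is its centre, on the handle's axis, 46 mm above the underside; z is up.
- pad_big_top (a point): Ink pad in an open steel tin (loose, 220 g, flat on the desk): large round, 74 mm across inside, 80 mm outside. The blue felt lies 10 mm above the desk and the 3 mm thick rim stands 6 mm above the felt. The point is the centre of the felt's upper face; z is up.
- pad_small_top (a point): Ink pad in an open steel tin (loose, 220 g, flat on the desk): small round, 54 mm across inside, 60 mm outside. The blue felt lies 10 mm above the desk and the 3 mm thick rim stands 6 mm above the felt. The point is the centre of the felt's upper face; z is up.
- pad_square_top (a point): Ink pad in an open steel tin (loose, 220 g, flat on the desk): square, 64 x 64 mm inside, 70 x 70 mm outside, sides along its x and y axes. The blue felt lies 10 mm above the desk and the 3 mm thick rim stands 6 mm above the felt. The point is the centre of the felt's upper face; z is up.
- pad_oblong_top (a point): Ink pad in an open steel tin (loose, 220 g, flat on the desk): oblong, 50 mm (x axis) by 84 mm (y axis) inside, 56 x 90 mm outside. The blue felt lies 10 mm above the desk and the 3 mm thick rim stands 6 mm above the felt. The point is the centre of the felt's upper face; z is up.
- cup: White espresso cup without handle, about 64 mm across the rim, 58 mm tall, standing among the stamps. Origin: centre of its underside. To be left alone.
- ink_bottle: White bottle of refill ink with a slim black cap, 36 mm in diameter, 68 mm tall, standing among the stamps. Origin: centre of its underside. To be left alone.

How it is judged (in metres and radians):
At the end, for the whole second after the job is handed in: Every stamp stands on the pad of its own foot's shape and size: centre within 15 mm of the pad's centre, flat on the felt (height within 3 mm, tilt under 0.08 rad), square and oblong stamps within 0.26 rad of their tins' sides; all released and at rest (horizontal distance between stamp_big_mid and pad_big_top below 0.015 m and z of stamp_big_mid in the frame of pad_big_top between 0.043 and 0.049 m and angle between each of stamp_big_mid, stamp_small_mid, stamp_square_mid, stamp_oblong_mid's own z axis and vertical below 0.08 rad and linear speed of each of stamp_big, stamp_small, stamp_square, stamp_oblong below 0.01 m/s and horizontal distance between stamp_small_mid and pad_small_top below 0.015 m and z of stamp_small_mid in the frame of pad_small_top between 0.043 and 0.049 m and horizontal distance between stamp_square_mid and pad_square_top below 0.015 m and z of stamp_square_mid in the frame of pad_square_top between 0.043 and 0.049 m and horizontal distance between stamp_oblong_mid and pad_oblong_top below 0.015 m and z of stamp_oblong_mid in the frame of pad_oblong_top between 0.043 and 0.049 m and angle between the x axis of stamp_oblong_mid and the x axis of pad_oblong_top, either way round below 0.26 rad and (angle between the x axis of stamp_square_mid and the x axis of pad_square_top, either way round below 0.26 rad or angle between the x axis of stamp_square_mid and the y axis of pad_square_top, either way round below 0.26 rad)); the robot touches nothing.
It fails at once if an ink pad is pushed more than 40 mm or tipped (distance of any of pad_big_top, pad_small_top, pad_square_top, pad_oblong_top from where it was at the start of the episode above 0.04 m or angle between any of pad_big_top, pad_small_top, pad_square_top, pad_oblong_top's own z axis and vertical above 0.35 rad).
It fails at once if the espresso cup is shifted more than 25 mm or tipped over (distance of cup from where it was at the start of the episode above 0.025 m or angle between cup's own z axis and vertical above 0.35 rad).
It fails at once if the ink bottle is shifted more than 25 mm or tipped over (distance of ink_bottle from where it was at the start of the episode above 0.025 m or angle between ink_bottle's own z axis and vertical above 0.35 rad).
It fails at once if a stamp is knocked over (angle between any of stamp_big_mid, stamp_small_mid, stamp_square_mid, stamp_oblong_mid's own z axis and vertical above 1 rad).
It also fails if it takes over 99 s, if anything falls off the work surface, if the arm or the gripper's body presses on something with over 40 N, if the wrist force passes 120 N, or if a joint passes its speed limit or range.

## Working session

There is one attempt and no reset: what is moved stays moved. The work goes in short steps, Python scripts to look and compute and a tool call to move; the robot and the scene stay as the last step left them, time stands still between calls to the robot, and variables do not carry over. Pictures are saved under pics/ and viewed, at most 14 in all, crops included, and the job is handed in when it is done.

Besides the shell and the picture viewer there is one more tool, called after ">>>" as name([rows], argument=value, ...), one row to a line, values as JSON. move_arm: Moves the arm, as the interface text tells. Its arguments: {"type":"object","properties":{"targets":{"type":"array"},"squeeze":{"type":"number"}},"required":["targets"]}

```bash
mkdir -p pics; python3 - <<'E'
from rig import r
import cv2,numpy as np
s=r.state();print(s)
for n in("scene","side","wrist"):
    c=r.camera(n);cv2.imwrite(f"pics/{n}0.png",c["image"][:,:,::-1]);np.savez(f"{n}0.npz",**c)
    print(n,c["intrinsics"],c["origin"],c["orientation"],[k for k in c])
E
```

```text
{'clock': 0.0, 'qpos': array([ 1.13039302,  0.43523452,  0.02499893,  1.57409337, -0.0115945 ,
        1.13397118, -0.07511099]), 'joint_vel': array([ 0.00025102, -0.00213827, -0.0004175 , -0.00027297,  0.0011384 ,
        0.00075963, -0.00013618]), 'tau': array([ 5.94960420e-04, -6.67853665e+01,  9.85289030e-01, -3.14464402e+01,
       -6.06085430e-02,  4.28909634e-02,  1.81979822e-04]), 'tool_pos': array([ 206.89931903, -589.2303854 ,  225.93953559]), 'orientation': array([-3.09543127e+00, -5.27690108e-01,  6.54681156e-04]), 'force': array([-0.31695905,  0.02838505,  0.00902909]), 'torque': array([ 0.04016809, -0.06362997,  0.03689095]), 'grasp_force': 0.0, 'grip_width': 1.0014901557930336}
scene [[423.99343923   0.         258.08808558]
 [  0.         423.99343923 190.0405164 ]
 [  0.           0.           1.        ]] [ 820.15046563 -544.1580232   810.11649007] [0.66342424 0.14893141 0.4696323 ] ['image', 'intrinsics', 'origin', 'orientation']
side [[445.94727249   0.         252.72553664]
 [  0.         445.94727249 193.41744162]
 [  0.           0.           1.        ]] [ 20.14583026 516.75349188 752.37415792] [ 0.39613625 -0.9166721  -2.2232545 ] ['image', 'intrinsics', 'origin', 'orientation']
wrist [[297.31863964   0.         256.97659375]
 [  0.         297.31863964 190.9493778 ]
 [  0.           0.           1.        ]] [ 271.5738639  -566.48481229  385.90247955] [-0.22284986  0.16009111 -1.22486331] ['image', 'intrinsics', 'origin', 'orientation']
```

View pics/scene0.png

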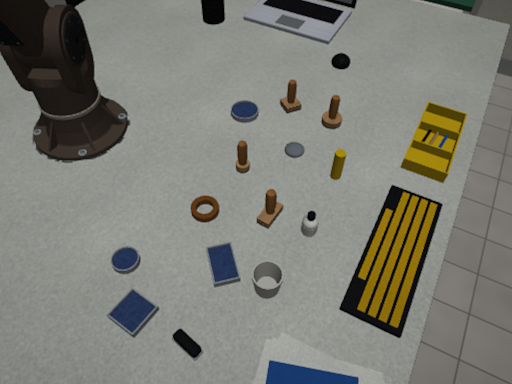

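View pics/side0.png

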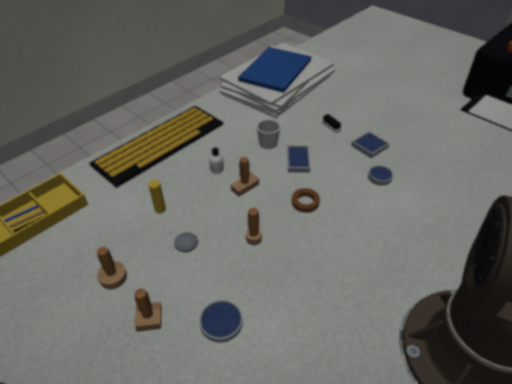

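```bash
cat > h.py <<'E'
import cv2,numpy as np
from scipy.spatial.transform import Rotation as R
def ray(c,uv):
    uv=np.atleast_2d(np.float64(uv));K=c["intrinsics"]
    a=(uv-K[:2,2])/K[0,0]
    if str(c.get("name","")) == "wrist":
        t=np.linalg.norm(a,axis=1)+1e-12; d=np.c_[a*(np.sin(t)/t)[:,None],np.cos(t)]
    else: d=np.c_[a,np.ones(len(a))]
    d=d*[1,-1,-1]
    return R.from_rotvec(c["orientation"]).apply(d)
def cast(c,uv,z):
    d=ray(c,uv);return c["origin"]+d*((z-c["origin"][2])/d[:,2])[:,None]
def tri(c1,u1,c2,u2):
    d=[ray(c,u)[0] for c,u in((c1,u1),(c2,u2))];d=[x/np.linalg.norm(x) for x in d]
    P=[np.eye(3)-np.outer(x,x) for x in d]
    p=np.linalg.solve(sum(P),P[0]@c1["origin"]+P[1]@c2["origin"])
    return p,np.linalg.norm(P[0]@(p-c1["origin"]))*2
def blobs(mask,amin):
    n,l,s,ce=cv2.connectedComponentsWithStats(mask.astype(np.uint8))
    return [(s[i],ce[i],l==i) for i in range(1,n) if s[i][4]>=amin]
def load(n,f): 
    c=dict(np.load(f));c["name"]=n;return c
def masks(im):
    h=cv2.cvtColor(im,cv2.COLOR_RGB2HSV).astype(int);H,S,V=h[...,0],h[...,1],h[...,2]
    blue=(H>105)&(H<130)&(S>90)&(V>35)
    brown=(H<18)&(S>75)&(V>60)
    return blue,brown,h
E
python3 - <<'E'
from h import *
for n in("scene","side"):
    c=load(n,n+"0.npz");b,w,h=masks(c["image"])
    for s,ce,m in blobs(b,60):
        k=max(cv2.findContours(m.astype(np.uint8),0,1)[0],key=len)[:,0]
        p=cast(c,k,10)[:,:2].astype(np.float32);r=cv2.minAreaRect(p)
        print(n,"blue",ce.round(),s[4],np.round(r[0]),np.round(r[1]),round(r[2],1))
    for s,ce,m in blobs(w,60):
        px=h[m];ys,xs=np.where(m);e=ys<ys.min()+3
        print(n,"brown",ce.round(),s,"top@92",cast(c,[xs[e].mean(),ys.min()+2.5],92).round()[0], "bot",cast(c,[ce[0],ys.max()],0).round()[0],"col top/bot",np.median(h[ys[ys<ys.min()+s[3]*.4],xs[ys<ys.min()+s[3]*.4]],0),np.median(h[ys[ys>ys.max()-6],xs[ys>ys.max()-6]],0))
E
python3 - <<'E'
import cv2
a=cv2.imread("pics/scene0.png")[70:240,180:370];b=cv2.imread("pics/side0.png")[130:340,80:280]
cv2.imwrite("pics/c0.png",cv2.hconcat([cv2.resize(a,(400,400)),cv2.resize(b,(400,400))]))
E
```

```text
scene blue [244. 109.] 295 [363. 268.] [66. 65.] 63.1
scene blue [222. 263.] 755 [ 558. -183.] [48. 79.] 42.8
scene blue [125. 258.] 382 [ 370. -273.] [48. 47.] 37.8
scene blue [132. 311.] 938 [ 457. -358.] [62. 60.] 83.1
scene blue [304. 375.] 1362 [ 813. -299.] [163.  38.] 27.9
scene brown [292.  86.] [289  80   7  16  70] top@92 [471. 343.  92.] bot [451. 402.   0.] col top/bot [ 14. 171.  99.] [ 14. 169.  62.]
scene brown [333. 114.] [322  95  20  32 296] top@92 [597. 341.  92.] bot [608. 335.   0.] col top/bot [ 14. 169.  76.] [ 15.  126.   81.5]
scene brown [291. 104.] [281  97  20  15 167] top@92 [492. 274.  92.] bot [478. 336.   0.] col top/bot [ 15. 126. 130.] [ 15. 126.  66.]
scene brown [242. 148.] [238 141   9  19 112] top@92 [464.  75.  92.] bot [446. 105.   0.] col top/bot [ 14.  168.  103.5] [ 14. 171.  62.]
scene brown [242. 166.] [236 158  14  15 109] top@92 [489.  26.  92.] bot [468.  66.   0.] col top/bot [ 15. 129. 131.] [ 15. 127.  74.]
scene brown [270. 209.] [257 189  26  38 394] top@92 [589. -23.  92.] bot [603. -47.   0.] col top/bot [ 14.  167.5  92.5] [ 15.
[... 827 characters left out ...]
45.   88.5]
side brown [253. 236.] [247 228  14  16 137] top@92 [421. 121.  92.] bot [452.  91.   0.] col top/bot [ 15. 108.  95.] [ 15. 109.  72.]
side brown [102. 251.] [ 98 247  10  10  76] top@92 [594. 349.  92.] bot [660. 336.   0.] col top/bot [ 14. 132. 108.] [ 14. 145.  94.]
side brown [111. 275.] [ 98 262  28  26 408] top@92 [546. 350.  92.] bot [579. 365.   0.] col top/bot [ 15. 106. 111.] [ 15. 109.  80.]
side brown [140. 294.] [135 289  12  12 104] top@92 [466. 354.  92.] bot [514. 343.   0.] col top/bot [ 14.  139.5 107. ] [ 14. 146.  89.]
side brown [148. 317.] [135 303  26  27 429] top@92 [428. 355.  92.] bot [452. 369.   0.] col top/bot [ 15.  106.  108.5] [ 15.  109.5  83. ]
```

View pics/wrist0.png

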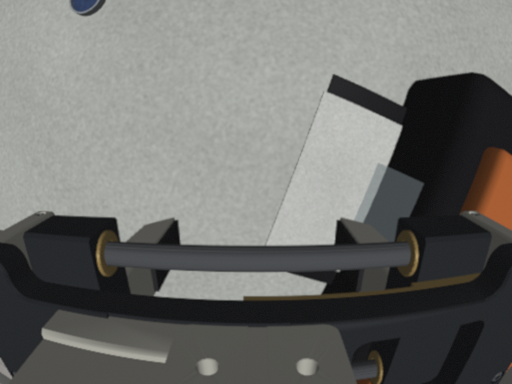

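>>> move_arm([
  {"tx": 1.4, "ty": 3.7, "tz": 0.5},
  {"tx": 1.4, "ty": 3.7, "tz": 0.5},
  {"tx": 1.4, "ty": 3.7, "tz": 0.5},
  {"tx": 1.4, "ty": 3.7, "tz": 0.5},
  {"tx": 1.4, "ty": 3.7, "tz": 0.5},
  {"tx": 1.4, "ty": 3.7, "tz": 0.5},
  {"tx": 1.4, "ty": 3.7, "tz": 0.5},
  {"tx": 1.4, "ty": 3.7, "tz": 0.5},
])

```text
$.targets[0]: bad value
```

>>> move_arm([
  {"tx": 1.4, "ty": 3.7, "tz": 0.5},
  {"tx": 1.4, "ty": 3.7, "tz": 0.5},
  {"tx": 1.4, "ty": 3.7, "tz": 0.5},
  {"tx": 1.4, "ty": 3.7, "tz": 0.5},
  {"tx": 1.4, "ty": 3.7, "tz": 0.5},
  {"tx": 1.4, "ty": 3.7, "tz": 0.5},
  {"tx": 1.4, "ty": 3.7, "tz": 0.5},
  {"tx": 1.4, "ty": 3.7, "tz": 0.5},
  {},
])

```text
$.targets[0]: bad value
```

```bash
cat >> h.py <<'E'
def look(tag):
    from rig import r
    c=r.camera("wrist");np.savez(tag+".npz",**c);c["name"]="wrist";cv2.imwrite(f"pics/{tag}.png",c["image"][:,:,::-1]);s=r.state()
    T=R.from_rotvec(s["orientation"]).as_matrix();print("tcp",s["tool_pos"].round(1),"yaw x",np.degrees(np.arctan2(T[1,0],T[0,0])).round(1),"q",s["qpos"].round(2),"t",s["clock"])
    return c
E
python3 -c "
from h import *
c=look('w1');print(c['origin'],cast(c,[256,190],0))"
```

```text
tcp [ 207.  -589.4  226.2] yaw x 19.3 q [ 1.13  0.43  0.02  1.57 -0.01  1.13 -0.08] t 0.2
[ 271.58924465 -566.52296958  386.00835892] [[ 176.34512359 -598.03359705    0.        ]]
```

View pics/w1.png

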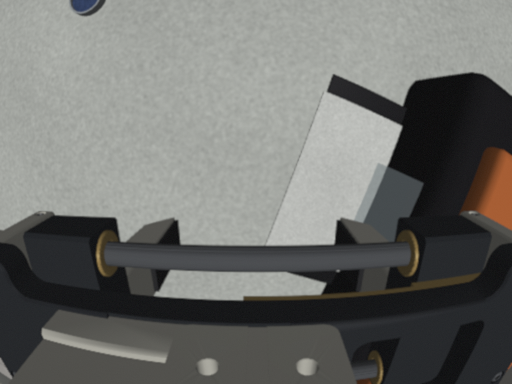

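>>> move_arm([
  {"tx": 1.4, "ty": 3.7, "tz": 0.5, "wx": 0, "wy": 0, "wz": 0, "claw": -0.2},
  {"tx": 1.4, "ty": 3.7, "tz": 0.5, "wx": 0, "wy": 0, "wz": 0, "claw": -0.2},
  {"tx": 1.4, "ty": 3.7, "tz": 0.5, "wx": 0, "wy": 0, "wz": 0, "claw": -0.2},
  {"tx": 1.4, "ty": 3.7, "tz": 0.5, "wx": 0, "wy": 0, "wz": 0, "claw": -0.2},
  {"tx": 1.4, "ty": 3.7, "tz": 0.5, "wx": 0, "wy": 0, "wz": 0, "claw": -0.2},
  {"tx": 1.4, "ty": 3.7, "tz": 0.5, "wx": 0, "wy": 0, "wz": 0, "claw": -0.2},
  {"tx": 1.4, "ty": 3.7, "tz": 0.5, "wx": 0, "wy": 0, "wz": 0, "claw": -0.2},
  {"tx": 1.4, "ty": 3.7, "tz": 0.5, "wx": 0, "wy": 0, "wz": 0, "claw": -0.2},
])

```text
clock: 1.0
tool_pos: [319.3, -292.1, 267.0]
orientation: [3.097, 0.528, -0.0]
force: [1.4, 0.0, 0.5]
grip_width: 0.6
grasp_force: 0.0
```

>>> move_arm([
  {"tx": 1.4, "ty": 3.7, "tz": 0.5, "wx": 0, "wy": 0, "wz": 0, "claw": -0.2},
  {"tx": 1.4, "ty": 3.7, "tz": 0.5, "wx": 0, "wy": 0, "wz": 0, "claw": -0.2},
  {"tx": 1.4, "ty": 3.7, "tz": 0.5, "wx": 0, "wy": 0, "wz": 0, "claw": -0.2},
  {"tx": 1.4, "ty": 3.7, "tz": 0.5, "wx": 0, "wy": 0, "wz": 0, "claw": -0.2},
  {"tx": 1.4, "ty": 3.7, "tz": 0.5, "wx": 0, "wy": 0, "wz": 0, "claw": -0.2},
  {"tx": 1.4, "ty": 3.7, "tz": 0.5, "wx": 0, "wy": 0, "wz": 0, "claw": -0.2},
  {"tx": 1.4, "ty": 3.7, "tz": 0.5, "wx": 0, "wy": 0, "wz": 0, "claw": -0.2},
  {"tx": 1.4, "ty": 3.7, "tz": 0.5, "wx": 0, "wy": 0, "wz": 0, "claw": -0.2},
  {"tx": 0, "ty": 0, "tz": 0, "wx": 0, "wy": 0, "wz": 0, "claw": -0.2},
])

```text
clock: 1.9
tool_pos: [432.5, 7.6, 307.6]
orientation: [-3.093, -0.539, -0.004]
force: [-0.1, -0.8, 1.1]
grip_width: 0.601
grasp_force: 0.0
```

```bash
python3 -c "
from h import *
c=look('w2');print(c['origin'],cast(c,[256,190],0))"
```

```text
tcp [431.6   4.7 307. ] yaw x 19.6 q [ 0.33  0.09 -0.49  1.85  0.04  1.21 -1.41] t 1.95
[496.5093372   30.71016258 467.63414597] [[382.7223981   -7.71454707   0.        ]]
```

View pics/w2.png

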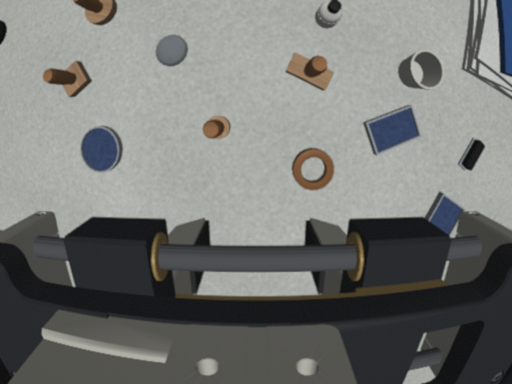

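```bash
cat >> h.py <<'E'
def stamps(c,amin=60,bot=225):
    b,w,h=masks(c["image"]);w[bot:]=False;b[bot:]=False
    dark=w&(h[...,1]>145);light=w&~dark
    for s,ce,m in blobs(b,100):
        k=max(cv2.findContours(m.astype(np.uint8),0,1)[0],key=len)[:,0];q=cv2.minAreaRect(cast(c,k,10)[:,:2].astype(np.float32))
        print("felt",ce.round(),s[4],np.round(q[0],1),np.round(q[1]),round(q[2],1))
    for s,ce,m in blobs(w,amin):
        k=max(cv2.findContours((m&light).astype(np.uint8),0,1)[0],key=len,default=np.zeros((1,1,2)))[:,0]
        q=cv2.minAreaRect(cast(c,k,20)[:,:2].astype(np.float32))
        o=c["origin"][:2];ys,xs=np.where(m);p=cast(c,np.c_[xs,ys],92)[:,:2]
        u=q[0]-o;u/=np.linalg.norm(u);t=(p-o)@u
        far=t>t.max()-4;side=(p-o)@[-u[1],u[0]];e=t>t.max()-25
        top=o+u*(t.max()-12.5)+np.array([-u[1],u[0]])*(side[e].max()+side[e].min())/2
        print("stamp",ce.round(),s[4],"foot@20",np.round(q[0],1),np.round(q[1]),round(q[2],1),"top@92",top.round(1),"w",(side[e].max()-side[e].min()).round())
E
python3 -c "
from h import *
c=load('wrist','w2.npz');stamps(c)
print('cup rim',cast(c,[[424,70]],58),'bottle cap',cast(c,[[333,5]],68))
b,w,h=masks(c['image']);print(h[130,212],h[126,224],h[71,296],h[66,317],h[60,323])
"
```

```text
felt [505.  34.] 906 [ 864.5 -366.9] [178.  47.] 12.1
felt [393. 129.] 1187 [ 559.5 -185.5] [47. 80.] 42.8
felt [ 99. 149.] 1064 [362.  269.4] [69. 68.] 54.7
felt [446. 213.] 524 [ 460.6 -362.2] [56. 55.] 84.2
stamp [100.  12.] 397 foot@20 [588.6 348. ] [43. 55.] 7.3 top@92 [577.9 307.1] w 37.0
stamp [311.  70.] 853 foot@20 [594.4 -20. ] [64. 45.] 85.0 top@92 [585.3 -17.7] w 55.0
stamp [69. 77.] 639 foot@20 [470.4 371.8] [103.  58.] 78.7 top@92 [467.  350.4] w 19.0
stamp [216. 127.] 436 foot@20 [459.2  83.8] [30. 40.] 18.7 top@92 [462.3  78.8] w 27.0
stamp [313. 169.] 808 foot@20 [449.1 -77.7] [65. 62.] 65.8 top@92 [450.9 -73.6] w 52.0
cup rim [[ 659.60328573 -178.30297629   58.        ]] bottle cap [[683.5852785  -12.67161729  68.        ]]
[ 13 128 140] [ 14 100 117] [ 15  98 149] [ 14 128 139] [ 14 129 140]
```

>>> move_arm([
  {"tx": 1.5, "ty": 3.7, "tz": 0, "wx": 0, "wy": 0, "wz": 0, "claw": -0.2},
  {"tx": 1.5, "ty": 3.7, "tz": 0, "wx": 0, "wy": 0, "wz": 0, "claw": -0.2},
  {"tx": 0, "ty": 0, "tz": -4, "wx": 0, "wy": 0, "wz": 0, "claw": -0.2},
  {"tx": 0, "ty": 0, "tz": -4, "wx": 0, "wy": 0, "wz": 0, "claw": -0.2},
  {"tx": 0, "ty": 0, "tz": -4, "wx": 0, "wy": 0, "wz": 0, "claw": -0.2},
  {"tx": 0, "ty": 0, "tz": -3, "wx": 0, "wy": 0, "wz": 0, "claw": -0.2},
  {"tx": 0, "ty": 0, "tz": 0, "wx": 0, "wy": 0, "wz": 0, "claw": -0.2},
  {"tx": 0, "ty": 0, "tz": 0, "wx": 0, "wy": 0, "wz": 0, "claw": -0.2},
])

```text
clock: 2.75
tool_pos: [461.1, 75.5, 157.2]
orientation: [3.097, 0.527, -0.002]
force: [0.4, 0.2, -0.1]
grip_width: 0.598
grasp_force: 0.0
```

```bash
sed -i 's/>145)/>115)/' h.py; python3 -c "
from h import *
c=look('w3');stamps(c)"
```

```text
tcp [461.9  75.9 158. ] yaw x 19.3 q [ 0.16  0.31 -0.53  2.    0.2   0.88 -1.72] t 2.8
felt [473. 178.] 1435 [ 559.1 -187.5] [45. 79.] 42.7
felt [ 81. 201.] 1619 [366.5 272.9] [58. 68.] 35.2
stamp [72. 12.] 552 foot@20 [582.1 347.2] [29. 56.] 12.8 top@92 [571.6 297.7] w 24.0
stamp [376.  99.] 1162 foot@20 [587.8 -18.2] [68. 32.] 84.6 top@92 [574.6  -0.7] w 38.0
stamp [ 35. 103.] 1228 foot@20 [469.3 351.4] [48. 54.] 48.1 top@92 [469.9 338.9] w 20.0
stamp [414.  97.] 430 foot@20 [605.4 -67.8] [1. 8.] 81.0 top@92 [586.7 -15.4] w 21.0
stamp [251. 186.] 1233 foot@20 [463.5  83.2] [29. 33.] 19.4 top@92 [463.7  82.8] w 25.0
stamp [381. 213.] 294 foot@20 [480. -60.] [ 0. 10.] 18.6 top@92 [484.  -31.5] w 18.0
```

View pics/w3.png

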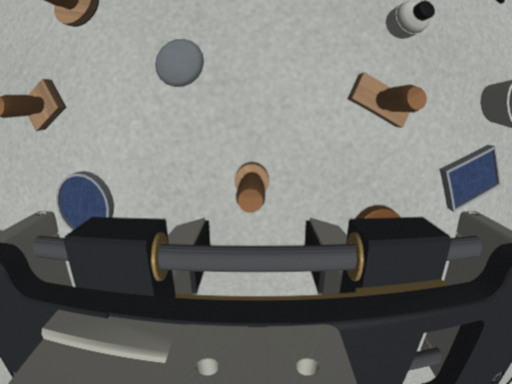

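>>> move_arm([
  {"tx": 0.1, "ty": 0.5, "tz": -3, "wx": 0, "wy": 0, "wz": 0, "claw": -0.2},
  {"tx": 0, "ty": 0, "tz": -4, "wx": 0, "wy": 0, "wz": 0, "claw": -0.2},
  {"tx": 0, "ty": 0, "tz": -4, "wx": 0, "wy": 0, "wz": 0, "claw": -0.2},
  {"tx": 0, "ty": 0, "tz": 0, "wx": 0, "wy": 0, "wz": 0, "claw": -0.2},
  {"tx": 0, "ty": 0, "tz": 0, "wx": 0, "wy": 0, "wz": 0, "claw": 1},
  {"tx": 0, "ty": 0, "tz": 0, "wx": 0, "wy": 0, "wz": 0, "claw": 1},
  {"tx": 0, "ty": 0, "tz": 0, "wx": 0, "wy": 0, "wz": 0, "claw": 1},
  {"tx": 0, "ty": 0, "tz": 0, "wx": 0, "wy": 0, "wz": 0, "claw": 1},
  {"tx": 0, "ty": 0, "tz": 0, "wx": 0, "wy": 0, "wz": 0, "claw": 1},
  {"tx": 0, "ty": 0, "tz": 0, "wx": 0, "wy": 0, "wz": 0, "claw": 1},
], squeeze=20)

```text
clock: 3.8
tool_pos: [463.0, 81.4, 47.8]
orientation: [3.097, 0.528, 0.003]
force: [-1.2, -0.7, 10.0]
grip_width: 0.257
grasp_force: 20.0
```

>>> move_arm([
  {"tx": 0, "ty": 0, "tz": 2, "wx": 0, "wy": 0, "wz": 0, "claw": 1},
  {"tx": 0, "ty": 0, "tz": 4, "wx": 0, "wy": 0, "wz": 0, "claw": 1},
  {"tx": -1.1, "ty": -4.4, "tz": 2, "wx": 0, "wy": 0, "wz": 0, "claw": 1},
  {"tx": -1.1, "ty": -4.4, "tz": 2, "wx": 0, "wy": 0, "wz": 0, "claw": 1},
  {"tx": -1.1, "ty": -4.4, "tz": 0, "wx": 0, "wy": 0, "wz": 0, "claw": 1},
  {"tx": -1.1, "ty": -4.4, "tz": 0, "wx": 0, "wy": 0, "wz": 0, "claw": 1},
  {"tx": -1.1, "ty": -4.4, "tz": 0, "wx": 0, "wy": 0, "wz": 0, "claw": 1},
  {"tx": -1.1, "ty": -4.4, "tz": 0, "wx": 0, "wy": 0, "wz": 0, "claw": 1},
  {"tx": -1.1, "ty": -4.4, "tz": 0, "wx": 0, "wy": 0, "wz": 0, "claw": 1},
  {"tx": -1.1, "ty": -4.4, "tz": 0, "wx": 0, "wy": 0, "wz": 0, "claw": 1},
])

```text
clock: 4.8
tool_pos: [373.2, -272.4, 147.1]
orientation: [3.097, 0.528, 0.0]
force: [1.0, 0.9, -1.8]
grip_width: 0.254
grasp_force: 20.0
```

>>> move_arm([
  {"tx": 0, "ty": 0, "tz": -3, "wx": 0, "wy": 0, "wz": 0, "claw": 1},
  {"tx": 0, "ty": 0, "tz": 0, "wx": 0, "wy": 0, "wz": 0, "claw": 1},
  {"tx": 0, "ty": 0, "tz": 0, "wx": 0, "wy": 0, "wz": 0, "claw": 1},
])

```text
clock: 5.1
tool_pos: [373.9, -269.5, 116.8]
orientation: [-3.095, -0.53, 0.002]
force: [-0.5, 0.8, -1.5]
grip_width: 0.257
grasp_force: 20.0
```

```bash
python3 -c "
from h import *
c=look('w4');stamps(c,bot=384)
from rig import r
a=r.camera('scene');np.savez('scene1.npz',**a);s=r.camera('side');np.savez('side1.npz',**s)
A=c['image'][:,:,::-1];B=a['image'][180:380,50:316,::-1]
cv2.imwrite('pics/m4.png',np.hstack([cv2.resize(A,(400,300)),cv2.resize(B,(400,300))]))
"
```

```text
tcp [ 374.6 -269.5  117.4] yaw x 19.5 q [ 0.82  0.34 -0.39  2.07  0.18  0.77 -0.91] t 5.15
felt [209.   3.] 166 [ 522.8 -172.4] [10. 26.] 15.5
felt [375. 138.] 3849 [ 458.1 -359. ] [61. 63.] 83.2
felt [260. 184.] 1357 [ 376.8 -271.3] [38. 52.] 12.2
stamp [97. 56.] 1909 foot@20 [431.7 -76.8] [11.  1.] 53.9 top@92 [ 445.1 -115.6] w 46.0
stamp [258. 220.] 2025 foot@20 [ 354.9 -275.5] [40. 45.] 16.3 top@92 [ 368.2 -270.8] w 32.0
stamp [257. 281.] 822 foot@20 [ 297.1 -298.9] [ 3. 41.] 14.4 top@92 [ 329.9 -284.7] w 33.0
```

View pics/m4.png

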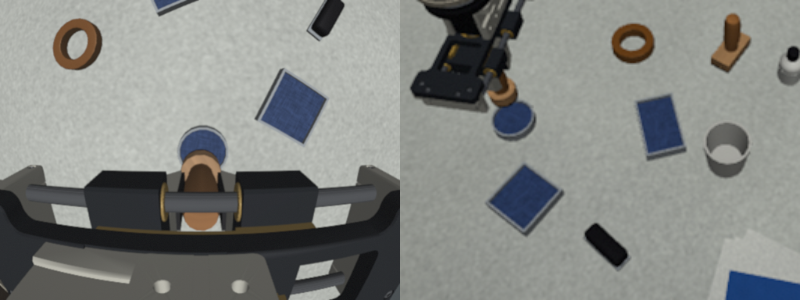

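>>> move_arm([
  {"tx": -0.3, "ty": -0.3, "tz": 0, "wx": 0, "wy": 0, "wz": 0, "claw": 1},
  {"tx": 0, "ty": 0, "tz": -3, "wx": 0, "wy": 0, "wz": 0, "claw": 1},
  {"tx": 0, "ty": 0, "tz": -2, "wx": 0, "wy": 0, "wz": 0, "claw": 1},
  {"tx": 0, "ty": 0, "tz": -0.5, "wx": 0, "wy": 0, "wz": 0, "claw": 1},
  {"tx": 0, "ty": 0, "tz": -0.4, "wx": 0, "wy": 0, "wz": 0, "claw": 1},
  {"tx": 0, "ty": 0, "tz": 0, "wx": 0, "wy": 0, "wz": 0, "claw": 1},
])

```text
clock: 5.85
tool_pos: [371.6, -273.8, 58.3]
orientation: [3.096, 0.528, 0.001]
force: [-0.4, -0.1, -0.3]
grip_width: 0.258
grasp_force: 20.0
```

```bash
python3 -c "
from h import *
c=look('w5')
from rig import r
print(r.state()['force'])
a=r.camera('scene');
B=a['image'][200:300,80:213,::-1]
cv2.imwrite('pics/m5.png',np.hstack([c['image'][100:340,100:420,::-1],cv2.resize(B,(320,240),interpolation=2)]))
"
```

```text
tcp [ 371.7 -273.9   58.5] yaw x 19.4 q [ 0.79  0.43 -0.35  2.12  0.25  0.62 -0.96] t 5.9
[ 0.22134096  0.08088475 -0.88020632]
```

View pics/m5.png

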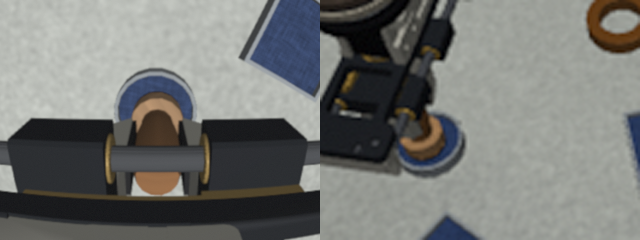

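```bash
python3 -c "
from h import *
c=load('wrist','w5.npz');b,w,h=masks(c['image'])
for col in (250,256,262):
    ys=np.where(b[:,col])[0];print(ys.min(),ys.max()); ys2=np.where(w[:,col])[0];print(ys2.min())
    print('felt far',cast(c,[col,ys.min()],10)[0][:2].round(1),'foot far',cast(c,[col,ys2.min()],30)[0][:2].round(1))
ys,xs=np.where(b[150:215,200:320]);y=ys.max();print(xs.min()+200,xs.max()+200)
"
```

```text
177 191
193
felt far [ 392.5 -260.7] foot far [ 386.6 -263.3]
177 190
193
felt far [ 394.  -264.8] foot far [ 387.9 -267. ]
177 190
193
felt far [ 395.4 -268.8] foot far [ 389.2 -270.7]
220 291
```

>>> move_arm([
  {"tx": 0, "ty": 0, "tz": -0.2, "wx": 0, "wy": 0, "wz": 0, "claw": 1},
  {"tx": 0, "ty": 0, "tz": 0, "wx": 0, "wy": 0, "wz": 0, "claw": 0.1},
  {"tx": 0, "ty": 0, "tz": 0, "wx": 0, "wy": 0, "wz": 0, "claw": -0.2},
  {"tx": 0, "ty": 0, "tz": 0, "wx": 0, "wy": 0, "wz": 0, "claw": -0.2},
  {"tx": 0, "ty": 0, "tz": 2, "wx": 0, "wy": 0, "wz": 0, "claw": -0.2},
  {"tx": 0, "ty": 0, "tz": 3, "wx": 0, "wy": 0, "wz": 0, "claw": -0.2},
  {"tx": 0, "ty": 0, "tz": 4, "wx": 0, "wy": 0, "wz": 0, "claw": -0.2},
  {"tx": 0, "ty": 0, "tz": 3, "wx": 0, "wy": 0, "wz": 0, "claw": -0.2},
])

```text
clock: 6.75
tool_pos: [371.4, -273.7, 177.8]
orientation: [3.096, 0.528, 0.001]
force: [1.1, 0.5, 0.2]
grip_width: 0.595
grasp_force: 0.0
```

>>> move_arm([
  {"tx": 2.7, "ty": 3.2, "tz": 0, "wx": 0, "wy": 0, "wz": 0, "claw": -0.2},
  {"tx": 2.7, "ty": 3.2, "tz": 0, "wx": 0, "wy": 0, "wz": 0, "claw": -0.2},
  {"tx": 2.7, "ty": 3.2, "tz": 0, "wx": 0, "wy": 0, "wz": 0, "claw": -0.2},
  {"tx": 2.7, "ty": 3.2, "tz": 0, "wx": 0, "wy": 0, "wz": 0, "claw": -0.2},
  {"tx": 2.7, "ty": 3.2, "tz": 0, "wx": 0, "wy": 0, "wz": 0, "claw": -0.2},
  {"tx": 2.7, "ty": 3.2, "tz": 0, "wx": 0, "wy": 0, "wz": 0, "claw": -0.2},
  {"tx": 2.7, "ty": 3.2, "tz": 0, "wx": 0, "wy": 0, "wz": 0, "claw": -0.2},
  {"tx": 2.7, "ty": 3.2, "tz": 0, "wx": 0, "wy": 0, "wz": 0, "claw": -0.2},
  {"tx": 0, "ty": 0, "tz": 0, "wx": 0, "wy": 0, "wz": 0, "claw": -0.2},
  {"tx": 0, "ty": 0, "tz": 0, "wx": 0, "wy": 0, "wz": 0, "claw": -0.2},
])

```text
clock: 7.75
tool_pos: [587.2, -16.7, 175.3]
orientation: [-3.096, -0.531, 0.001]
force: [0.7, -1.0, -1.0]
grip_width: 0.597
grasp_force: 0.0
```

```bash
python3 -c "
from h import *
c=look('w6');stamps(c,200)
from rig import r
a=r.camera('scene');np.savez('scene2.npz',**a)
B=a['image'][230:330,80:213,::-1]
cv2.imwrite('pics/m6.png',np.hstack([cv2.resize(c['image'][:,:,::-1],(400,300)),cv2.resize(B,(400,300),interpolation=2)]))
"
```

```text
tcp [586.7 -18.1 175.3] yaw x 19.4 q [ 0.28  0.47 -0.48  1.7   0.24  1.03 -1.52] t 7.8
stamp [11. 88.] 634 foot@20 [598.6 340.5] [54. 56.] 19.0 top@92 [607.5 275.3] w 41.0
stamp [260. 180.] 1899 foot@20 [583.2 -19. ] [64. 44.] 84.7 top@92 [592.3 -17.7] w 53.0
stamp [  4. 172.] 240 foot@20 [476.6 327.6] [53. 29.] 5.8 top@92 [517.7 261.5] w 38.0
```

View pics/m6.png

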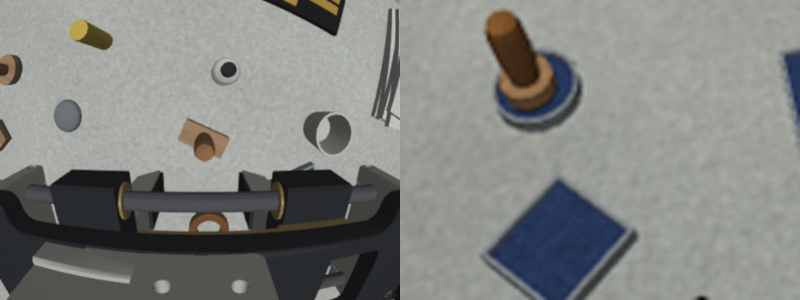

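```bash
python3 -c "
from h import *
c=load('wrist','w6.npz')
print(cast(c,[261,193],92),cast(c,np.array([[183,118],[229,137],[178,138],[222,158]])*1.28,20))
b,w,h=masks(c['image']);d=w&(h[...,1]>112);d[:150]=0;d[215:]=0
ys,xs=np.where(d);print(xs.min(),xs.max(),ys.min(),ys.max(),cast(c,[xs.mean(),ys.max()],92))
"
```

```text
[[590.70493405 -18.58289311  92.        ]] [[606.73621106  16.52887522  20.        ]
 [603.00655297 -52.2353033   20.        ]
 [577.90947258  14.16688101  20.        ]
 [571.21130979 -53.84716145  20.        ]]
249 274 171 205 [[580.84605409 -22.67165135  92.        ]]
```

>>> move_arm([
  {"tx": 0.3, "ty": -0.1, "tz": -4, "wx": 0, "wy": 0, "wz": 0, "claw": -0.2},
  {"tx": 0, "ty": 0, "tz": -4, "wx": 0, "wy": 0, "wz": 0, "claw": -0.2},
  {"tx": 0, "ty": 0, "tz": -3, "wx": 0, "wy": 0, "wz": 0, "claw": -0.2},
  {"tx": 0, "ty": 0, "tz": -1.9, "wx": 0, "wy": 0, "wz": 0, "claw": -0.2},
  {"tx": 0, "ty": 0, "tz": 0, "wx": 0, "wy": 0, "wz": 0, "claw": -0.2},
  {"tx": 0, "ty": 0, "tz": 0, "wx": 0, "wy": 0, "wz": 0, "claw": 1},
  {"tx": 0, "ty": 0, "tz": 0, "wx": 0, "wy": 0, "wz": 0, "claw": 1},
  {"tx": 0, "ty": 0, "tz": 0, "wx": 0, "wy": 0, "wz": 0, "claw": 1},
  {"tx": 0, "ty": 0, "tz": 0, "wx": 0, "wy": 0, "wz": 0, "claw": 1},
  {"tx": 0, "ty": 0, "tz": 0, "wx": 0, "wy": 0, "wz": 0, "claw": 1},
], squeeze=20)

```text
clock: 8.85
tool_pos: [590.6, -18.8, 47.4]
orientation: [3.096, 0.528, 0.002]
force: [0.3, -0.8, 4.0]
grip_width: 0.256
grasp_force: 20.0
```

>>> move_arm([
  {"tx": 0, "ty": 0, "tz": 3, "wx": 0, "wy": 0, "wz": 0, "claw": 1},
  {"tx": 0, "ty": 0, "tz": 4, "wx": 0, "wy": 0, "wz": 0, "claw": 1},
  {"tx": 0, "ty": 0, "tz": 3, "wx": 0, "wy": 0, "wz": 0, "claw": 1},
  {"tx": -0.5, "ty": -2.8, "tz": 0, "wx": 0, "wy": 0, "wz": 7.9, "claw": 1},
  {"tx": -0.5, "ty": -2.8, "tz": 0, "wx": 0, "wy": 0, "wz": 7.9, "claw": 1},
  {"tx": -0.5, "ty": -2.8, "tz": 0, "wx": 0, "wy": 0, "wz": 7.9, "claw": 1},
  {"tx": -0.5, "ty": -2.8, "tz": 0, "wx": 0, "wy": 0, "wz": 7.9, "claw": 1},
  {"tx": -0.5, "ty": -2.8, "tz": 0, "wx": 0, "wy": 0, "wz": 7.9, "claw": 1},
  {"tx": -0.5, "ty": -2.7, "tz": 0, "wx": 0, "wy": 0, "wz": 8, "claw": 1},
  {"tx": 0, "ty": 0, "tz": 0, "wx": 0, "wy": 0, "wz": 0, "claw": 1},
])

```text
clock: 9.85
tool_pos: [558.5, -191.3, 146.0]
orientation: [2.623, 1.728, -0.004]
force: [0.7, -0.5, -1.0]
grip_width: 0.258
grasp_force: 20.0
```

```bash
python3 -c "
from h import *
c=look('w7')
from rig import r
a=r.camera('side');np.savez('side2.npz',**a);s=r.camera('scene');np.savez('scene3.npz',**s)
cv2.imwrite('pics/m7.png',np.hstack([cv2.resize(c['image'][:,:,::-1],(400,300)),cv2.resize(s['image'][200:300,160:293,::-1],(400,300),interpolation=2)]))
"
```

```text
tcp [ 559.2 -188.5  146.3] yaw x 66.6 q [ 0.68  0.54 -0.65  1.72  0.38  1.01 -0.51] t 9.9
```

View pics/m7.png

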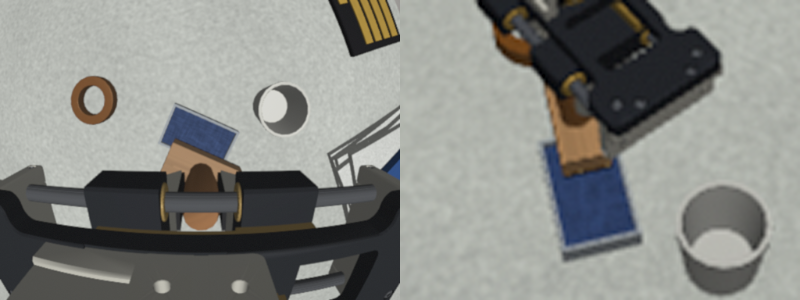

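>>> move_arm([
  {"tx": 0, "ty": 0, "tz": -3, "wx": 0, "wy": 0, "wz": 0, "claw": 1},
  {"tx": 0, "ty": 0, "tz": -3, "wx": 0, "wy": 0, "wz": 0, "claw": 1},
  {"tx": 0, "ty": 0, "tz": 0, "wx": 0, "wy": 0, "wz": 0, "claw": 1},
])

```text
clock: 10.3
tool_pos: [557.7, -183.9, 83.6]
orientation: [-2.617, -1.729, 0.006]
force: [0.2, -0.2, -2.0]
grip_width: 0.261
grasp_force: 20.0
```

```bash
python3 -c "
from h import *
c=look('w8');b,w,h=masks(c['image'])
# felt far edge & foot far edge/side corners
f=b.copy();f[:, :150]=0;f[:,360:]=0;f[215:]=0
s,ce,m=max(blobs(f,300),key=lambda q:q[0][4]);k=max(cv2.findContours(m.astype(np.uint8),0,1)[0],key=len)[:,0]
q=cv2.minAreaRect(cast(c,k,10)[:,:2].astype(np.float32));print(q,cv2.boxPoints(q))
m=w&(h[...,1]<115);m[:,:150]=0;m[:,360:]=0;m[230:]=0
s,ce,m=max(blobs(m,100),key=lambda q:q[0][4]);k=max(cv2.findContours(m.astype(np.uint8),0,1)[0],key=len)[:,0]
q=cv2.minAreaRect(cast(c,k,50)[:,:2].astype(np.float32));print(q,cv2.boxPoints(q))
"
```

```text
tcp [ 559.1 -184.1   85.7] yaw x 66.9 q [ 0.65  0.61 -0.62  1.78  0.44  0.9  -0.56] t 10.35
((557.6063232421875, -183.90611267089844), (48.202186584472656, 83.84697723388672), 42.716827392578125) [[ 511.45898 -169.45387]
 [ 568.33875 -231.05754]
 [ 603.75366 -198.35835]
 [ 546.8739  -136.75468]]
((557.2064208984375, -184.53700256347656), (32.6109733581543, 64.44217681884766), 42.68210220336914) [[ 523.3762  -171.90442]
 [ 567.0635  -219.27756]
 [ 591.0366  -197.16959]
 [ 547.34937 -149.79645]]
```

>>> move_arm([
  {"tx": 0, "ty": 0, "tz": -1.5, "wx": 0, "wy": 0, "wz": 0, "claw": 1},
  {"tx": 0, "ty": 0, "tz": -1, "wx": 0, "wy": 0, "wz": 0, "claw": 1},
  {"tx": 0, "ty": 0, "tz": -0.5, "wx": 0, "wy": 0, "wz": 0, "claw": 1},
  {"tx": 0, "ty": 0, "tz": 0, "wx": 0, "wy": 0, "wz": 0, "claw": 1},
  {"tx": 0, "ty": 0, "tz": 0, "wx": 0, "wy": 0, "wz": 0, "claw": 0.3},
  {"tx": 0, "ty": 0, "tz": 0, "wx": 0, "wy": 0, "wz": 0, "claw": 0.1},
  {"tx": 0, "ty": 0, "tz": 0, "wx": 0, "wy": 0, "wz": 0, "claw": 0.1},
  {"tx": 0, "ty": 0, "tz": 2, "wx": 0, "wy": 0, "wz": 0, "claw": 0.1},
  {"tx": 0, "ty": 0, "tz": 4, "wx": 0, "wy": 0, "wz": 0, "claw": 0.1},
  {"tx": 0, "ty": 0, "tz": 4, "wx": 0, "wy": 0, "wz": 0, "claw": 0.1},
])

```text
clock: 11.35
tool_pos: [559.5, -185.5, 157.5]
orientation: [-2.621, -1.73, 0.001]
force: [0.3, -0.5, 0.4]
grip_width: 0.45
grasp_force: 0.0
```

>>> move_arm([
  {"tx": -0.8, "ty": 4.4, "tz": 0.2, "wx": 0, "wy": 0, "wz": 0, "claw": -0.2},
  {"tx": -0.8, "ty": 4.4, "tz": 0.2, "wx": 0, "wy": 0, "wz": 0, "claw": -0.2},
  {"tx": -0.8, "ty": 4.4, "tz": 0.2, "wx": 0, "wy": 0, "wz": 0, "claw": -0.2},
  {"tx": -0.8, "ty": 4.4, "tz": 0.2, "wx": 0, "wy": 0, "wz": 0, "claw": -0.2},
  {"tx": -0.8, "ty": 4.4, "tz": 0.2, "wx": 0, "wy": 0, "wz": 0, "claw": -0.2},
  {"tx": -0.8, "ty": 4.4, "tz": 0.2, "wx": 0, "wy": 0, "wz": 0, "claw": -0.2},
  {"tx": -0.8, "ty": 4.4, "tz": 0.2, "wx": 0, "wy": 0, "wz": 0, "claw": -0.2},
  {"tx": -0.8, "ty": 4.4, "tz": 0.2, "wx": 0, "wy": 0, "wz": 0, "claw": -0.2},
  {"tx": -0.8, "ty": 4.4, "tz": 0.2, "wx": 0, "wy": 0, "wz": 0, "claw": -0.2},
  {"tx": -0.8, "ty": 4.4, "tz": 0.2, "wx": 0, "wy": 0, "wz": 0, "claw": -0.2},
])

```text
clock: 12.35
tool_pos: [479.7, 255.9, 177.1]
orientation: [2.622, 1.73, 0.001]
force: [0.1, -0.5, -0.7]
grip_width: 0.602
grasp_force: 0.0
```

>>> move_arm([
  {"tx": -0.6, "ty": 4.5, "tz": 0, "wx": 0, "wy": 0, "wz": 0, "claw": -0.2},
  {"tx": -0.6, "ty": 4, "tz": 0, "wx": 0, "wy": 0, "wz": 0, "claw": -0.2},
  {"tx": 0, "ty": 0, "tz": 0, "wx": 0, "wy": 0, "wz": 0, "claw": -0.2},
  {"tx": 0, "ty": 0, "tz": 0, "wx": 0, "wy": 0, "wz": 0, "claw": -0.2},
])

```text
clock: 12.75
tool_pos: [467.5, 340.3, 176.7]
orientation: [-2.62, -1.734, 0.0]
force: [1.2, -0.3, -0.4]
grip_width: 0.595
grasp_force: 0.0
```

```bash
python3 -c "
from h import *
c=look('w9');stamps(c,200)
from rig import r
s=r.camera('scene');np.savez('scene4.npz',**s)
cv2.imwrite('pics/m9.png',np.hstack([cv2.resize(c['image'][:,:,::-1],(400,300)),cv2.resize(s['image'][230:330,100:233,::-1],(400,300),interpolation=2)]))
"
```

```text
tcp [468.1 338.8 176.5] yaw x 66.9 q [-0.21  0.51 -0.74  1.71  0.39  1.07 -1.47] t 12.8
stamp [362. 126.] 1688 foot@20 [593.  351.5] [53. 52.] 62.0 top@92 [592.1 351.9] w 35.0
stamp [251. 166.] 1699 foot@20 [465.8 354.3] [48. 44.] 51.9 top@92 [467.6 358.5] w 36.0
```

View pics/m9.png

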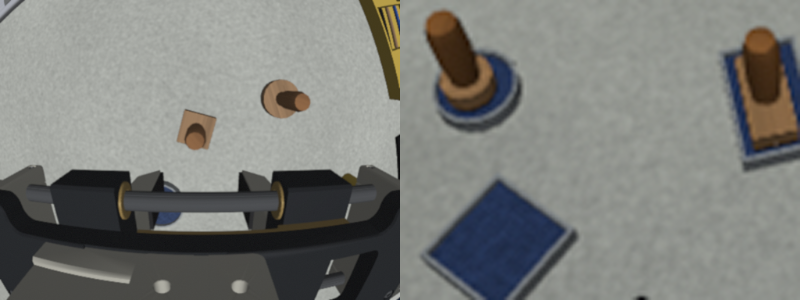

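```bash
python3 -c "
from h import *
c=load('wrist','w9.npz')
print(cast(c,np.array([[195,141.5],[303,101.5]])*1.28,92),cast(c,np.array([[184,110],[216,116],[178,137],[208,148]])*1.28,20))
b,w,h=masks(c['image']);w[225:]=0
for s,ce,m in blobs(w,200):
    k=max(cv2.findContours(m.astype(np.uint8),0,1)[0],key=len); a=cv2.approxPolyDP(cv2.convexHull(k),3,True)[:,0];print(a.tolist(),cast(c,a,20)[:,:2].round().tolist())
"
```

```text
[[466.74261261 354.68509846  92.        ]
 [595.82010835 350.52586973  92.        ]] [[462.24051606 386.71928745  20.        ]
 [499.26569873 362.03138514  20.        ]
 [439.34277201 355.49790302  20.        ]
 [471.78845493 324.52877761  20.        ]]
[[339, 112], [347, 105], [366, 103], [391, 121], [396, 133], [391, 140], [364, 150], [350, 148], [336, 130]] [[578.0, 373.0], [589.0, 377.0], [611.0, 372.0], [633.0, 343.0], [635.0, 328.0], [626.0, 323.0], [590.0, 324.0], [575.0, 332.0], [567.0, 356.0]]
[[237, 141], [275, 151], [264, 190], [248, 191], [227, 180]] [[464.0, 386.0], [497.0, 360.0], [469.0, 325.0], [453.0, 331.0], [436.0, 351.0]]
```

>>> move_arm([
  {"tx": -0.1, "ty": 1.6, "tz": 0, "wx": 0, "wy": 0, "wz": 0, "claw": -0.2},
  {"tx": 0, "ty": 0, "tz": -4, "wx": 0, "wy": 0, "wz": 0, "claw": -0.2},
  {"tx": 0, "ty": 0, "tz": -4, "wx": 0, "wy": 0, "wz": 0, "claw": -0.2},
  {"tx": 0, "ty": 0, "tz": -4, "wx": 0, "wy": 0, "wz": 0, "claw": -0.2},
  {"tx": 0, "ty": 0, "tz": -1, "wx": 0, "wy": 0, "wz": 0, "claw": -0.2},
  {"tx": 0, "ty": 0, "tz": 0, "wx": 0, "wy": 0, "wz": 0, "claw": -0.2},
  {"tx": 0, "ty": 0, "tz": 0, "wx": 0, "wy": 0, "wz": 0, "claw": 1},
  {"tx": 0, "ty": 0, "tz": 0, "wx": 0, "wy": 0, "wz": 0, "claw": 1},
  {"tx": 0, "ty": 0, "tz": 0, "wx": 0, "wy": 0, "wz": 0, "claw": 1},
  {"tx": 0, "ty": 0, "tz": 0, "wx": 0, "wy": 0, "wz": 0, "claw": 1},
], squeeze=20)

```text
clock: 13.85
tool_pos: [467.7, 355.7, 47.9]
orientation: [2.622, 1.73, 0.003]
force: [-0.5, 0.1, -0.7]
grip_width: 0.298
grasp_force: 0.0
```

>>> move_arm([
  {"tx": 0, "ty": 0, "tz": 0, "wx": 0, "wy": 0, "wz": 0, "claw": 1},
  {"tx": 0, "ty": 0, "tz": 3, "wx": 0, "wy": 0, "wz": 0, "claw": 1},
  {"tx": 0, "ty": 0, "tz": 4, "wx": 0, "wy": 0, "wz": 0, "claw": 1},
  {"tx": 0, "ty": -2, "tz": 4, "wx": 0, "wy": 0, "wz": 0, "claw": 1},
  {"tx": 0, "ty": -4.3, "tz": 2, "wx": 0, "wy": 0, "wz": 0, "claw": 1},
  {"tx": 0, "ty": -4.3, "tz": 0, "wx": 0, "wy": 0, "wz": 0, "claw": 1},
  {"tx": 0, "ty": -4.3, "tz": 0, "wx": 0, "wy": 0, "wz": 0, "claw": 1},
  {"tx": 0, "ty": -4.3, "tz": 0, "wx": 0, "wy": 0, "wz": 0, "claw": 1},
  {"tx": 0, "ty": -4.3, "tz": 0, "wx": 0, "wy": 0, "wz": 0, "claw": 1},
  {"tx": 0, "ty": -4.3, "tz": 0, "wx": 0, "wy": 0, "wz": 0, "claw": 1},
])

```text
clock: 14.85
tool_pos: [466.7, 75.5, 176.9]
orientation: [2.621, 1.731, 0.0]
force: [1.2, -0.7, -1.2]
grip_width: 0.256
grasp_force: 20.0
```

>>> move_arm([
  {"tx": 0, "ty": -4.3, "tz": 0, "wx": 0, "wy": 0, "wz": 4, "claw": 1},
  {"tx": 0, "ty": -4.3, "tz": 0, "wx": 0, "wy": 0, "wz": 4, "claw": 1},
  {"tx": 0, "ty": -4.3, "tz": 0, "wx": 0, "wy": 0, "wz": 4, "claw": 1},
  {"tx": 0, "ty": -4.3, "tz": 0, "wx": 0, "wy": 0, "wz": 4, "claw": 1},
  {"tx": 0, "ty": -4.3, "tz": 0, "wx": 0, "wy": 0, "wz": 4, "claw": 1},
  {"tx": 0, "ty": -4.3, "tz": 0, "wx": 0, "wy": 0, "wz": 4, "claw": 1},
  {"tx": 0, "ty": -4.3, "tz": 0, "wx": 0, "wy": 0, "wz": 4, "claw": 1},
  {"tx": 0, "ty": -4.3, "tz": 0, "wx": 0, "wy": 0, "wz": 4, "claw": 1},
  {"tx": 0, "ty": -4.3, "tz": 0, "wx": 0, "wy": 0, "wz": 0, "claw": 1},
])

```text
clock: 15.75
tool_pos: [466.6, -311.6, 176.7]
orientation: [-2.041, -2.388, 0.0]
force: [-0.0, -0.1, -1.4]
grip_width: 0.261
grasp_force: 20.0
```

>>> move_arm([
  {"tx": -0.4, "ty": -2.5, "tz": 0, "wx": 0, "wy": 0, "wz": 0, "claw": 1},
  {"tx": -0.4, "ty": -2.5, "tz": 0, "wx": 0, "wy": 0, "wz": 0, "claw": 1},
  {"tx": 0, "ty": 0, "tz": -3, "wx": 0, "wy": 0, "wz": 0, "claw": 1},
  {"tx": 0, "ty": 0, "tz": -3, "wx": 0, "wy": 0, "wz": 0, "claw": 1},
  {"tx": 0, "ty": 0, "tz": -3, "wx": 0, "wy": 0, "wz": 0, "claw": 1},
  {"tx": 0, "ty": 0, "tz": 0, "wx": 0, "wy": 0, "wz": 0, "claw": 1},
  {"tx": 0, "ty": 0, "tz": 0, "wx": 0, "wy": 0, "wz": 0, "claw": 1},
])

```text
clock: 16.45
tool_pos: [459.2, -359.4, 87.1]
orientation: [-2.042, -2.386, -0.0]
force: [-0.6, 0.1, -0.9]
grip_width: 0.262
grasp_force: 20.0
```

```bash
python3 -c "
from h import *
c=look('w10');b,w,h=masks(c['image'])
f=b.copy();f[:, :150]=0;f[:,360:]=0;f[225:]=0
s,ce,m=max(blobs(f,300),key=lambda q:q[0][4]);k=max(cv2.findContours(m.astype(np.uint8),0,1)[0],key=len)[:,0]
q=cv2.minAreaRect(cast(c,k,10)[:,:2].astype(np.float32));print(ce,q,cv2.boxPoints(q).round())
m=w&(h[...,1]<115);m[:,:150]=0;m[:,360:]=0;m[240:]=0
s,ce,m=max(blobs(m,100),key=lambda q:q[0][4]);k=max(cv2.findContours(m.astype(np.uint8),0,1)[0],key=len)[:,0]
q=cv2.minAreaRect(cast(c,k,60)[:,:2].astype(np.float32));print(ce,q,cv2.boxPoints(q).round())
cv2.imwrite('pics/m10.png',c['image'][:,:,::-1])
"
```

```text
tcp [ 459.9 -359.8   88.1] yaw x 98.9 q [ 1.05  0.62 -0.7   1.79  0.49  0.91  0.29] t 16.5
[252.48228625 176.79499291] ((457.8883056640625, -357.96002197265625), (61.863739013671875, 63.53781509399414), 83.13102722167969) [[ 423. -385.]
 [ 486. -392.]
 [ 493. -331.]
 [ 430. -323.]]
[258.65138004 201.37537155] ((459.9744873046875, -352.949462890625), (36.55958557128906, 45.19495391845703), 84.10193634033203) [[ 436. -369.]
 [ 481. -373.]
 [ 484. -337.]
 [ 439. -332.]]
```

View pics/m10.png

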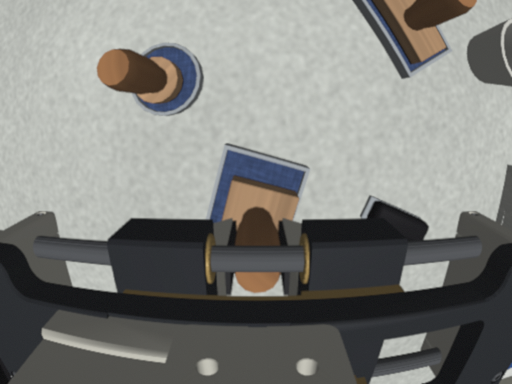

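>>> move_arm([
  {"tx": -0.1, "ty": 0, "tz": -1.5, "wx": 0, "wy": 0, "wz": 0, "claw": 1},
  {"tx": 0, "ty": 0, "tz": -1, "wx": 0, "wy": 0, "wz": 0, "claw": 1},
  {"tx": 0, "ty": 0, "tz": -0.5, "wx": 0, "wy": 0, "wz": 0, "claw": 1},
  {"tx": 0, "ty": 0, "tz": 0, "wx": 0, "wy": 0, "wz": 0, "claw": 1},
  {"tx": 0, "ty": 0, "tz": 0, "wx": 0, "wy": 0, "wz": 0, "claw": 0.3},
  {"tx": 0, "ty": 0, "tz": 0, "wx": 0, "wy": 0, "wz": 0, "claw": 0.0},
  {"tx": 0, "ty": 0, "tz": 0, "wx": 0, "wy": 0, "wz": 0, "claw": 0.0},
  {"tx": 0, "ty": 0, "tz": 3, "wx": 0, "wy": 0, "wz": 0, "claw": 0.0},
  {"tx": 0, "ty": 0, "tz": 4, "wx": 0, "wy": 0, "wz": 0, "claw": 0.0},
  {"tx": 0, "ty": 0, "tz": 4, "wx": 0, "wy": 0, "wz": 0, "claw": 0.0},
])

```text
clock: 17.5
tool_pos: [457.9, -359.3, 167.7]
orientation: [-2.042, -2.386, -0.001]
force: [0.5, -0.2, -0.2]
grip_width: 0.502
grasp_force: 0.0
```

>>> move_arm([
  {"tx": 0.8, "ty": 4.2, "tz": 0.2, "wx": 0, "wy": 0, "wz": 0, "claw": -0.2},
  {"tx": 0.8, "ty": 4.2, "tz": 0.2, "wx": 0, "wy": 0, "wz": 0, "claw": -0.2},
  {"tx": 0.8, "ty": 4.2, "tz": 0.2, "wx": 0, "wy": 0, "wz": 0, "claw": -0.2},
  {"tx": 0.8, "ty": 4.2, "tz": 0.2, "wx": 0, "wy": 0, "wz": 0, "claw": -0.2},
  {"tx": 0.8, "ty": 4.2, "tz": 0.2, "wx": 0, "wy": 0, "wz": 0, "claw": -0.2},
  {"tx": 0.8, "ty": 4.2, "tz": 0, "wx": 0, "wy": 0, "wz": 0, "claw": -0.2},
  {"tx": 0.8, "ty": 4.2, "tz": 0, "wx": 0, "wy": 0, "wz": 0, "claw": -0.2},
  {"tx": 0.8, "ty": 4.2, "tz": 0, "wx": 0, "wy": 0, "wz": 0, "claw": -0.2},
  {"tx": 0.8, "ty": 4.2, "tz": 0, "wx": 0, "wy": 0, "wz": 0, "claw": -0.2},
  {"tx": 0.8, "ty": 4.2, "tz": 0, "wx": 0, "wy": 0, "wz": 0, "claw": -0.2},
])

```text
clock: 18.5
tool_pos: [538.2, 61.9, 176.9]
orientation: [2.043, 2.386, 0.0]
force: [0.9, -1.0, 0.6]
grip_width: 0.598
grasp_force: 0.0
```

>>> move_arm([
  {"tx": 0.8, "ty": 4.2, "tz": 0, "wx": 0, "wy": 0, "wz": 0, "claw": -0.2},
  {"tx": 0.8, "ty": 4.2, "tz": 0, "wx": 0, "wy": 0, "wz": 0, "claw": -0.2},
  {"tx": 0.8, "ty": 4.2, "tz": 0, "wx": 0, "wy": 0, "wz": 0, "claw": -0.2},
  {"tx": 0.8, "ty": 4.2, "tz": 0, "wx": 0, "wy": 0, "wz": 0, "claw": -0.2},
  {"tx": 0.8, "ty": 4.2, "tz": 0, "wx": 0, "wy": 0, "wz": 0, "claw": -0.2},
  {"tx": 0.8, "ty": 4.2, "tz": 0, "wx": 0, "wy": 0, "wz": 0, "claw": -0.2},
  {"tx": 0.8, "ty": 2, "tz": 0, "wx": 0, "wy": 0, "wz": 0, "claw": -0.2},
  {"tx": 0, "ty": 0, "tz": 0, "wx": 0, "wy": 0, "wz": 0, "claw": -0.2},
  {"tx": 0, "ty": 0, "tz": 0, "wx": 0, "wy": 0, "wz": 0, "claw": -0.2},
])

```text
clock: 19.4
tool_pos: [593.9, 332.4, 176.3]
orientation: [-2.043, -2.387, 0.001]
force: [-0.9, -0.7, -0.1]
grip_width: 0.598
grasp_force: 0.0
```

```bash
python3 -c "
from h import *
c=look('w11');stamps(c,200)
b,w,h=masks(c['image']);w[225:]=0
for s,ce,m in blobs(w,400):
    k=max(cv2.findContours(m.astype(np.uint8),0,1)[0],key=len)[:,0]
    d=m&(h[...,1]>115);ys,xs=np.where(d);print(s,ce,'dark',xs.min(),xs.max(),ys.min(),ys.max(),cast(c,[(xs.min()+xs.max())/2,ys.max()-11],92))
    print(cv2.minEnclosingCircle(cast(c,k[k[:,1]<ys.max()-18],20)[:,:2].astype(np.float32)))
"
```

```text
tcp [594.1 331.3 176.4] yaw x 98.8 q [-0.15  0.68 -0.75  1.44  0.48  1.21 -0.8 ] t 19.45
felt [480. 164.] 192 [894.6 401.1] [78.  7.] 81.9
felt [ 75. 200.] 1562 [359.4 266.3] [67. 68.] 33.0
stamp [468. 161.] 217 foot@20 [860.5 400.7] [76.  7.] 81.6 top@92 [790.9 400.6] w 59.0
stamp [261. 162.] 1852 foot@20 [595.1 350.6] [53. 54.] 10.0 top@92 [594.4 353.7] w 41.0
[ 236  137   50   50 1852] [260.837473   161.83855292] dark 250 274 157 186 [[595.40200574 351.06009241  92.        ]]
((595.362060546875, 351.13818359375), 26.850290298461914)
```

>>> move_arm([
  {"tx": 0.1, "ty": 1.9, "tz": -2, "wx": 0, "wy": 0, "wz": 0, "claw": -0.2},
  {"tx": 0, "ty": 0, "tz": -4, "wx": 0, "wy": 0, "wz": 0, "claw": -0.2},
  {"tx": 0, "ty": 0, "tz": -4, "wx": 0, "wy": 0, "wz": 0, "claw": -0.2},
  {"tx": 0, "ty": 0, "tz": -3, "wx": 0, "wy": 0, "wz": 0, "claw": -0.2},
  {"tx": 0, "ty": 0, "tz": 0, "wx": 0, "wy": 0, "wz": 0, "claw": -0.2},
  {"tx": 0, "ty": 0, "tz": 0, "wx": 0, "wy": 0, "wz": 0, "claw": 1},
  {"tx": 0, "ty": 0, "tz": 0, "wx": 0, "wy": 0, "wz": 0, "claw": 1},
  {"tx": 0, "ty": 0, "tz": 0, "wx": 0, "wy": 0, "wz": 0, "claw": 1},
  {"tx": 0, "ty": 0, "tz": 0, "wx": 0, "wy": 0, "wz": 0, "claw": 1},
  {"tx": 0, "ty": 0, "tz": 0, "wx": 0, "wy": 0, "wz": 0, "claw": 1},
], squeeze=20)

```text
clock: 20.45
tool_pos: [595.5, 351.6, 47.9]
orientation: [2.043, 2.386, 0.002]
force: [-1.2, -1.7, 4.8]
grip_width: 0.256
grasp_force: 20.0
```

>>> move_arm([
  {"tx": 0, "ty": 0, "tz": 0, "wx": 0, "wy": 0, "wz": 0, "claw": 1},
  {"tx": 0, "ty": 0, "tz": 3, "wx": 0, "wy": 0, "wz": 0, "claw": 1},
  {"tx": 0, "ty": 0, "tz": 4, "wx": 0, "wy": 0, "wz": 0, "claw": 1},
  {"tx": -3.9, "ty": -1.4, "tz": 1, "wx": 0, "wy": 0, "wz": 0, "claw": 1},
  {"tx": -3.9, "ty": -1.4, "tz": 0, "wx": 0, "wy": 0, "wz": 0, "claw": 1},
  {"tx": -3.9, "ty": -1.4, "tz": 0, "wx": 0, "wy": 0, "wz": 0, "claw": 1},
  {"tx": -3.9, "ty": -1.4, "tz": 0, "wx": 0, "wy": 0, "wz": 0, "claw": 1},
  {"tx": -3.9, "ty": -1.4, "tz": 0, "wx": 0, "wy": 0, "wz": 0, "claw": 1},
  {"tx": -3.6, "ty": -1.4, "tz": 0, "wx": 0, "wy": 0, "wz": 0, "claw": 1},
])

```text
clock: 21.35
tool_pos: [362.2, 266.6, 126.7]
orientation: [2.043, 2.386, -0.0]
force: [0.0, 0.4, -0.8]
grip_width: 0.259
grasp_force: 20.0
```

>>> move_arm([
  {"tx": 0, "ty": 0, "tz": -2, "wx": 0, "wy": 0, "wz": 0, "claw": 1},
  {"tx": 0, "ty": 0, "tz": -2, "wx": 0, "wy": 0, "wz": 0, "claw": 1},
  {"tx": 0, "ty": 0, "tz": 0, "wx": 0, "wy": 0, "wz": 0, "claw": 1},
  {"tx": 0, "ty": 0, "tz": 0, "wx": 0, "wy": 0, "wz": 0, "claw": 1},
])

```text
clock: 21.75
tool_pos: [364.0, 267.5, 87.1]
orientation: [-2.043, -2.386, 0.001]
force: [0.9, 0.9, -0.1]
grip_width: 0.256
grasp_force: 20.0
```

```bash
python3 -c "
from h import *
c=look('w12');b,w,h=masks(c['image'])
f=b.copy();f[:, :130]=0;f[:,380:]=0;f[225:]=0
s,ce,m=max(blobs(f,200),key=lambda q:q[0][4])
u=np.array([np.cos(np.radians(98.9)),np.sin(np.radians(98.9))])
w[:,:150]=0;w[:,360:]=0
for col in(246,251,256,261,266):
    y=np.where(m[:,col])[0].min();y2=np.where(w[:,col])[0].min()
    print(cast(c,[col,y],10)[0][:2].round(1),cast(c,[col,y2],49+20+2)[0][:2].round(1))
xs=np.where(m)[1];print(xs.min(),xs.max())
ys,xs=np.where(m);i,j=xs.argmin(),xs.argmax();print(cast(c,[[xs[i],ys[i]],[xs[j],ys[j]]],10)[:,:2])
cv2.imwrite('pics/m12.png',c['image'][100:340,100:420,::-1])
"
```

```text
tcp [364.3 267.8  87.4] yaw x 98.9 q [-0.12  0.47 -0.81  2.09  0.49  0.77 -1.09] t 21.8
[350.4 298.7] [353. 296.]
[354.2 300.1] [355.9 297.1]
[358.2 300.7] [358.9 297.6]
[362.2 301.3] [361.9 298. ]
[366.3 301.2] [365.  297.9]
213 300
[[327.26323946 267.2142986 ]
 [398.99617509 276.73080847]]
```

View pics/m12.png

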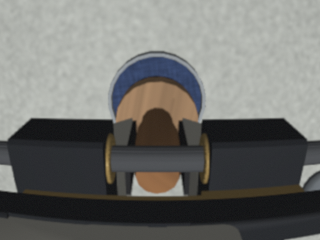

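>>> move_arm([
  {"tx": 0, "ty": -0.2, "tz": -1.5, "wx": 0, "wy": 0, "wz": 0, "claw": 1},
  {"tx": 0, "ty": 0, "tz": -1, "wx": 0, "wy": 0, "wz": 0, "claw": 1},
  {"tx": 0, "ty": 0, "tz": -0.5, "wx": 0, "wy": 0, "wz": 0, "claw": 1},
  {"tx": 0, "ty": 0, "tz": 0, "wx": 0, "wy": 0, "wz": 0, "claw": 1},
  {"tx": 0, "ty": 0, "tz": 0, "wx": 0, "wy": 0, "wz": 0, "claw": 0.3},
  {"tx": 0, "ty": 0, "tz": 0, "wx": 0, "wy": 0, "wz": 0, "claw": 0.0},
  {"tx": 0, "ty": 0, "tz": 0, "wx": 0, "wy": 0, "wz": 0, "claw": 0.0},
  {"tx": 0, "ty": 0, "tz": 3, "wx": 0, "wy": 0, "wz": 0, "claw": 0.0},
  {"tx": 0, "ty": 0, "tz": 4, "wx": 0, "wy": 0, "wz": 0, "claw": 0.0},
  {"tx": 0, "ty": 0, "tz": 4, "wx": 0, "wy": 0, "wz": 0, "claw": 0.0},
])

```text
clock: 22.8
tool_pos: [363.5, 265.2, 167.9]
orientation: [-2.042, -2.386, 0.002]
force: [1.9, 0.1, 0.6]
grip_width: 0.5
grasp_force: 0.0
```

>>> move_arm([
  {"tx": 2, "ty": -4, "tz": 2, "wx": 0, "wy": 0, "wz": 0, "claw": 0},
  {"tx": 2, "ty": -4, "tz": 2, "wx": 0, "wy": 0, "wz": 0, "claw": 0},
  {"tx": 2, "ty": -4, "tz": 2, "wx": 0, "wy": 0, "wz": 0, "claw": 0},
  {"tx": 2, "ty": -4, "tz": 2, "wx": 0, "wy": 0, "wz": 0, "claw": 0},
  {"tx": 0, "ty": 0, "tz": 0, "wx": 0, "wy": 0, "wz": 0, "claw": 0},
  {"tx": 0, "ty": 0, "tz": 0, "wx": 0, "wy": 0, "wz": 0, "claw": 0},
])

```text
clock: 23.4
tool_pos: [444.6, 104.4, 247.0]
orientation: [2.047, 2.382, 0.001]
force: [-0.6, 0.7, -0.2]
grip_width: 0.499
grasp_force: 0.0
```

```bash
python3 -c "
from h import *
from rig import r
s=r.camera('scene')['image'][:,:,::-1];d=r.camera('side')['image'][:,:,::-1]
B=lambda a:cv2.resize(a,(400,300),interpolation=cv2.INTER_CUBIC)
cv2.imwrite('pics/end.png',np.vstack([np.hstack([B(s[70:130,205:285]),B(s[225:340,95:248])]),np.hstack([B(d[255:345,170:290]),B(d[110:200,270:390])])]))
print(r.state()['clock'],r.state()['tool_pos'])
"
```

```text
23.5 [443.33212553 106.20003506 246.43644445]
```

View pics/end.png

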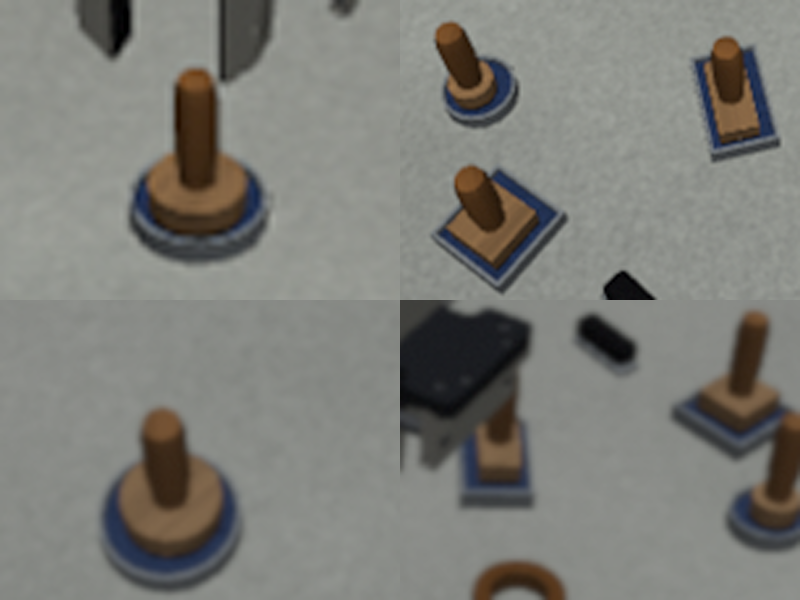

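All four stamps stand upright inside their tins, with the square and oblong ones in line, so I'm handing in.

```bash
python3 -c "
from rig import r
print(r.hand_in())"
```

```text
the job is handed in; nothing more can be done
None
```

I set all four stamps upright on their own ink pads and handed the job in at about 23.5 s; the last pictures show each one flat inside its tin with the square and oblong in line, but the hand-in gave no verdict.

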